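# Start the bench suction and ready the polishing handpiece over the ring

## Task

Start the bench suction: press the plunger head on top of the grey unit all the way down to its stop and let it spring back up. Then draw the metal polishing handpiece (the plain cylinder, not the tapered ring mandrel) up out of the wooden block, lean it over to about 45 degrees with its nose pointing down, and bring the nose about 3 cm above the signet ring in the ball vise, touching neither ring nor vise. Finish there, still holding the handpiece steady in the gripper, and leave the mandrel, spool and jar where they are.

Things in the scene. Friction and masses are not known exactly. Their poses are not given: they have to be found in the camera images.
- plunger (a joint): travel of the suction unit's bright metal plunger head: 0 m up at rest, grows as it is pressed down, 0.012 m at its hard stop; a spring resists with 2 N at the start and 8 N at the stop and pushes it back up when released
- plunger_top (a point): centre of the flat top of the plunger head (round, 36 mm across, 10 mm thick), 117 mm above the table at rest, 105 mm when pressed home; it moves with the head, z up
- suction: grey bench suction unit, fixed, a box 130 mm (its x) by 150 mm (its y), 79 mm high, with a dark collar 48 mm across and 12 mm high in the middle of its top (to 91 mm) around the steel stem of the plunger head; origin under its centre, on the table, z up
- block: wooden tool block, fixed, 80 mm (its x) by 170 mm (its y), 70 mm high; origin under its centre on the table, z up. Two upright round bores 28 mm wide and 60 mm deep, open at the top, lie at its y = -45 mm and y = +45 mm; one holds the handpiece, the other the mandrel
- handpiece: loose polishing handpiece, about 0.16 kg, standing nose down in one bore: plain aluminium cylinder 26 mm across with two thin black bands, 165 mm long, its last 26 mm narrowing to a 10 mm steel nose. Origin at the nose end, z from nose to tail (up in the block; nose 10 mm, tail 175 mm above the table, 105 mm stand out of the block). Round: grip from any side, yaw is free
- nose (a point): the nose end of the handpiece: the middle of its 10 mm flat end (same point as the handpiece's origin; z points to the tail)
- grip (a point): point on the handpiece's axis 125 mm from the nose and 40 mm below the tail, a good place to grip
- mandrel: ring mandrel, loose, in the other bore: dark wooden handle 26 mm across and 90 mm long standing in the bore, tapering steel above it, 170 mm long in all, its top 180 mm above the table; origin at the lower end, z up. To be left in its bore
- vise: engraver's ball vise, fixed, round, 110 mm across, 90 mm to the top of its two steel jaws (they span 53 mm by 74 mm, with a screw reaching to 54 mm from the middle along its x); origin under its centre on the table, z up. A small brass signet ring is clamped upright in the middle and belongs to the vise
- ring_top (a point): centre of the flat round face (16 mm across) on top of the signet ring, 107.5 mm above the table, in the middle of the vise; z up
- spool: bare wooden wire spool, loose, standing upright, 48 mm across and 60 mm high; origin under its centre. To be left alone
- jar: glass jar with black lid, loose, 60 mm across and 60 mm high; origin under its centre. To be left alone
Not all that is in view belongs to the job. What is shaped like the handpiece but purple is not meant.

How it is judged:
On the way, in this order (a step that is already met when the one before it is completed fails the run):
1. the plunger head is pressed down to its stop (at least 10.5 of its 12 mm) (value of joint plunger above 0.0105 m), for 0.1 s.
2. the plunger is up again and the handpiece has been drawn clear of the block, held by the fingers (value of joint plunger below 0.003 m and height (world z) of nose above 0.075 m and contact force between handpiece and the fingers above 1 N), for 0.2 s.
At the end, for the whole second after the job is handed in: Plunger up again; handpiece still and held by the fingers alone, 33 to 57 degrees from vertical, nose end lower, nose within 22 mm sideways of the ring face's middle and 12 to 55 mm above it; mandrel in its bore (moved under 20 mm), spool and jar moved under 30 mm (value of joint plunger below 0.003 m and contact force between handpiece and the fingers above 1 N and contact force between handpiece and vise below 0.3 N and contact force between handpiece and block below 0.3 N and contact force between handpiece and suction below 0.3 N and angle between handpiece's own z axis and vertical between 0.576 and 0.995 rad and horizontal distance between nose and ring_top below 0.022 m and z of nose in the frame of ring_top between 0.012 and 0.055 m and linear speed of handpiece below 0.03 m/s and angular speed of handpiece below 0.2 rad/s and distance of mandrel from where it was at the start of the episode below 0.02 m and angle between mandrel's own z axis and vertical below 0.2 rad and distance of each of spool, jar from where it was at the start of the episode below 0.03 m); the arm keeps its last pose, push and grip.
It fails at once if the handpiece touches the vise or the ring in it (contact force between handpiece and vise above 1 N).
It fails at once if the gripper bumps the vise or the ring (contact force between the arm and vise above 5 N).
It fails at once if the mandrel is pulled out or knocked (distance of mandrel from where it was at the start of the episode above 0.03 m).
It fails at once if the spool or the jar is pushed away (distance of any of spool, jar from where it was at the start of the episode above 0.04 m).
It also fails if it takes over 48 s, if anything falls off the work surface, if the arm or the gripper's body presses on something with over 40 N, if the wrist force passes 120 N, or if a joint passes its speed limit or range.

## Robot

A 7-joint arm with a two-finger parallel gripper is mounted at the origin on the work surface. World frame = base frame: x ahead of the robot, y to its left, z up, the work surface at z = 0. Lengths are in m, angles in rad, forces in N, time in s.
With the tool pointing down it reaches from about 0.4 to 0.9 m from the base axis. Payload 5.5 kg.
Tool frame: the origin (TCP) lies at the very end of the fingers, on their centre line; the grasp point (between the pads) lies 19 mm behind it (grasp_offset is the distance from the TCP to the grasp point, in m); y points along the fingers, x is the direction in which the jaws open and shut, and the axes are right-handed (so a half turn about y gives the same grasp; the last joint's range is limited). The gripper opens to 85 mm and grips with 20 to 120 N. Pads are 22 mm wide; open, the fingers measure 114 mm over their backs; the gripper's body (76 mm by 85 mm) begins 54 mm behind the grasp point. The pads swing forward as they close: fully open they stand 13 mm farther back than shut.
Start: joints at [1.412, 0.501, -0.427, 1.55, 0.221, 1.138, -0.21], TCP at [0.266, -0.593, 0.231] pointing down, gripper open.
Joint ranges: [-2.88, 2.88], [-0.31, 2.03], [-1.54, 1.56], [0.2, 2.42], [-1.41, 4.55], [0.19, 2.02], [-2.57, 2.57]. Speed limits (rad/s): [2.57, 2.57, 3.14, 3.14, 3.14, 3.14, 3.14].

## Interface

Orientations are given as a unit quaternion [w, x, y, z].
In Python, from rig import * gives the robot as it stands. The module is installed in compiled form; this text tells all that it offers. Calls block until the motion is done:
- movep(position, orientation): joint-space move of the TCP to a pose.
- movel(position, rotation=None, v=0.15): straight line of the TCP; rotation=None keeps the orientation; v is the mean speed in m/s.
- goto_joints(angles): joint-space move.
- command_gripper(opening, grip_force=None): opening from 0.0 (shut) to 1.0 (fully open); grip_force is the grip in N (None keeps the last); returns when the fingers have stopped.
- wait(seconds).
- inverse_kinematics(position, orientation): joint angles nearest the present ones, or None.
- get_obs(): the state.
- get_image(name): name is "scene" or "side" or "wrist"; returns a dict with "frame" (400x640x3 uint8, red, green, blue), "camera_matrix" (3x3 intrinsics, pixels), "dist_coeffs" ([k1, k2, p1, p2, k3] as OpenCV has them; the pictures are not rectified), "xyz" and "orientation" of the camera in the world; the wrist camera has in their place "tool_from_camera" (4x4, takes a point from camera to tool coordinates, whose origin is the TCP and whose axes are the tool frame's). Camera axes: x right, y up, looking along -z (the intrinsics and any distortion apply to the point x, -y, -z); pixel columns grow to the right and rows downward; lengths in m; the calibration is good to about 2 mm. A picture is of the moment at which its call begins: read the wrist's pose just before it. There is no depth.
A pose or a line that the arm cannot do raises PlanningError and nothing moves.
- job_done(): hands the job in, once; it reports no verdict.
The state is a dict: "time_s": time; "q": joint angles; "dq": joint speeds; "joint_torque": joint torques, N m; "position": TCP position; "ee_rot": TCP orientation; "contact_force": force on the tool from outside, world axes, zero at the start; "torque": the same for the moment, N m; "opening": opening from 0.0 (shut) to 1.0 (fully open).
Only numpy, scipy, OpenCV 4.12 (cv2) and the standard library are available. Lean on these libraries where they do the work, as an engineer would, in place of code of your own. Each camera call takes 0.05 s, during which the arm holds its last target. There are 200 camera calls.

## Working session

There is one attempt and no reset: what is moved stays moved. The work goes in short steps, each a Python script; the robot and the scene stay as the last script left them, time stands still between calls to the robot, and variables do not carry over. Pictures are saved under pics/ and viewed, about 8 in all and at most 12, crops included, and the job is handed in when it is done.

```bash
mkdir -p pics; cat > h.py <<'E'
from rig import *
import numpy as np, cv2
from scipy.spatial.transform import Rotation as R
def q2R(q): return R.from_quat([q[1],q[2],q[3],q[0]])
def R2q(r):
    x=r.as_quat(); return [x[3],x[0],x[1],x[2]]
def ray(im,uv):
    p=cv2.undistortPoints(np.array([[uv]],float),np.array(im["camera_matrix"],float),np.array(im["dist_coeffs"],float))[0,0]
    d=q2R(im["orientation"]).apply([p[0],-p[1],-1]); return np.array(im["xyz"]),d
def onz(im,uv,z):
    o,d=ray(im,uv); return o+d*(z-o[2])/d[2]
def two(im1,a,im2,b):
    o1,d1=ray(im1,a);o2,d2=ray(im2,b)
    t=np.linalg.lstsq(np.c_[d1,-d2],o2-o1,rcond=None)[0]
    p,q=o1+d1*t[0],o2+d2*t[1]; return (p+q)/2,np.linalg.norm(p-q)
def save(im,n): cv2.imwrite(f"pics/{n}.png",cv2.cvtColor(im["frame"],cv2.COLOR_RGB2BGR))
E
python3 - <<'E'
from h import *
import pickle
for n in("scene","side"):
    im=get_image(n);save(im,n);pickle.dump(im,open(n+".pkl","wb"));print(n,im["xyz"],im["orientation"])
o=get_obs();print(o["time_s"],o["position"],o["ee_rot"],o["opening"])
E
```

```text
scene [0.95936122 0.6863392  1.32603313] [0.24736454 0.06329405 0.26791556 0.92899187]
side [ 0.52148525 -0.66326803  0.85541038] [ 0.9254623   0.3748964  -0.02290124 -0.04947468]
0.1 [ 0.26580509 -0.59251681  0.23038952] [ 0.59393611 -0.59323931  0.38474017 -0.38377341] 1.0002065652098335
```

View pics/scene.png

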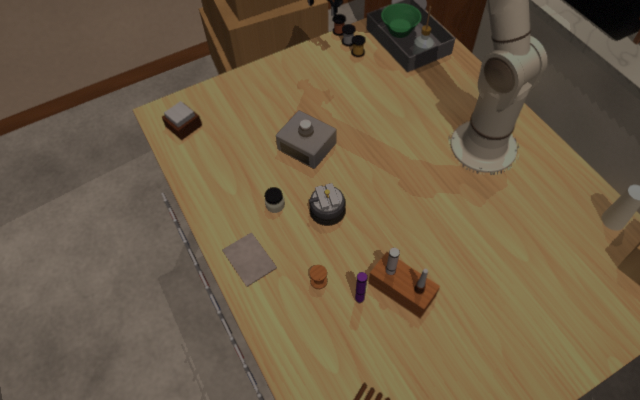

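View pics/side.png

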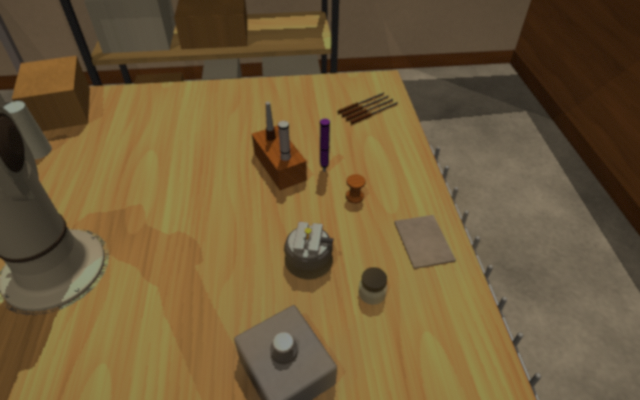

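Scene view: the plunger head is at (306,128), the vise and ring at (327,195), the jar at (274,199) and the spool at (318,276). There are three candidates for the handpiece:
- The grey cylinder in the block, at (393,262) in the scene view and (285,140) in the side view. This one fits: plain, grey, two bands.
- The tapered mandrel at (421,280), side (270,122).
- The purple cylinder at (361,288), which is the decoy.

I'll confirm in one enlarged crop.

```bash
python3 - <<'E'
import cv2,numpy as np
a=cv2.imread("pics/scene.png");b=cv2.imread("pics/side.png")
def c(im,x,y,w,h): return cv2.resize(im[y:y+h,x:x+w],(400,300),interpolation=cv2.INTER_CUBIC)
top=np.hstack([c(a,350,235,100,75),c(b,235,95,100,75)])
bot=np.hstack([c(a,280,110,100,75)*1,c(b,235,300,120,90)])
cv2.imwrite("pics/crop.png",cv2.convertScaleAbs(np.vstack([top,bot]),alpha=1.4))
E
```

```text
(no output)
```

View pics/crop.png

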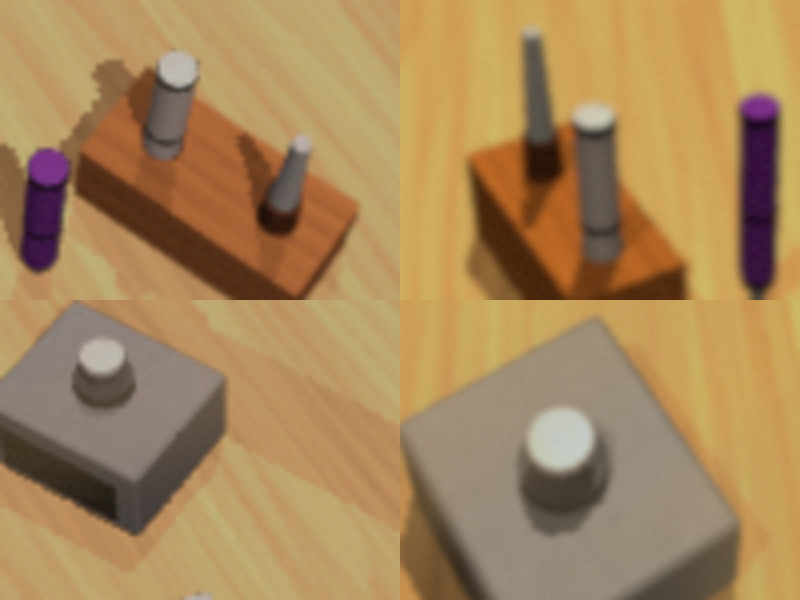

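The crop confirms it: the grey banded cylinder has its tail at scene (394.6,252.4) and side (283.6,124.2). The mandrel is tapered with a dark handle, and the purple one stands outside the block.

```bash
python3 - <<'E'
from h import *
import pickle
S=pickle.load(open("scene.pkl","rb"));D=pickle.load(open("side.pkl","rb"))
def brass(im,x,y,w,h):
    c=cv2.cvtColor(im["frame"][y:y+h,x:x+w],cv2.COLOR_RGB2HSV);m=(c[...,1]>110)&(c[...,0]>15)&(c[...,0]<35)
    n,l,s,ce=cv2.connectedComponentsWithStats(m.astype(np.uint8))
    return [(s[i,4],ce[i]+[x,y]) for i in range(1,n)]
print("ring",brass(S,317,185,22,16),brass(D,295,224,26,20))
for n,a,b,z in [("tail",(394.6,252.4),(283.6,124.2),.175),("mand",(425.4,271),(268,103.3),.18),("plun",(305.4,124),(283,342),.117),("ring",(327.5,191),(309,229.5),.1075),
 ("jar",(273,194),(375,277),.06),("spool",(318,271),(356,183),.06),("purple",(362,277),(325,122),.165)]:
    print(n,onz(S,a,z).round(4),onz(D,b,z).round(4),two(S,a,D,b)[0].round(4))
for q in[(252.3-0,134),(235+67.5,95+43)]: print("blk side corners",onz(D,q,.07).round(3))
E
```

```text
ring [(np.int32(1), array([323., 185.])), (np.int32(26), array([326.88461538, 192.42307692]))] [(np.int32(10), array([295.6, 225.6])), (np.int32(3), array([310., 224.])), (np.int32(42), array([307.47619048, 231.92857143]))]
tail [0.5331 0.2496 0.175 ] [0.5314 0.2394 0.175 ] [0.5312 0.2474 0.1691]
mand [0.4983 0.3313 0.18  ] [0.4968 0.3227 0.18  ] [0.4965 0.3298 0.1752]
plun [ 0.5031 -0.2791  0.117 ] [ 0.5    -0.2891  0.117 ] [ 0.5    -0.2853  0.1093]
ring [ 0.5645 -0.0345  0.1075] [ 0.5667 -0.0382  0.1075] [ 0.5654 -0.0359  0.1055]
jar [ 0.6933 -0.134   0.06  ] [ 0.6924 -0.1384  0.06  ] [ 0.6928 -0.1362  0.0568]
spool [0.6996 0.1498 0.06  ] [0.6976 0.1374 0.06  ] [0.6987 0.1461 0.0517]
purple [0.6357 0.2623 0.165 ] [0.6329 0.2511 0.165 ] [0.6339 0.2599 0.1584]
blk side corners [0.447 0.344 0.07 ]
blk side corners [0.58  0.313 0.07 ]
```

```bash
cat >> h.py <<'E'
def down(t):
    x=np.array([np.cos(t),np.sin(t),0]);y=np.array([0,0,-1.]);return R.from_matrix(np.c_[x,y,np.cross(x,y)])
def tilt(t,az,a=np.pi/4):
    # tool leaned so that it points down and towards azimuth az
    ax=np.cross([0,0,-1],[np.cos(az),np.sin(az),0]); return R.from_rotvec(ax*a)*down(t)
E
python3 - <<'E'
from h import *
o=get_obs();x=q2R(o["ee_rot"]).as_matrix();print(x.round(2));t0=np.arctan2(x[1,0],x[0,0]);print("yaw",t0)
print(inverse_kinematics([.5015,-.284,.16],R2q(down(t0))))
g=np.array([.532,.245,.175-.04-.019]);ring=np.array([.5655,-.036,.1075+.03])
for k in range(-6,7):
  t=k*np.pi/12*2
  qs=[inverse_kinematics(g+[0,0,h],R2q(down(t))) for h in(0,.2)]
  if any(q is None for q in qs): continue
  for az in np.arange(-6,6)*np.pi/6:
    r=tilt(t,az);d=r.as_matrix()[:,1];p=ring-d*(.125-.019)
    q=[inverse_kinematics(p+[0,0,h],R2q(r)) for h in(0,.12)]
    if any(v is None for v in q): continue
    print(round(t,2),round(az,2),np.round(qs[1],2),np.round(q[0],2),round(np.abs(np.array(q[0])-qs[1]).max(),2),round(np.abs(np.array(q[0])-q[1]).max(),2))
E
```

```text
[[ 0.41 -0.    0.91]
 [-0.91  0.    0.41]
 [-0.   -1.    0.  ]]
yaw -1.1490147658957364
[ 0.89681345  0.47463583 -0.55039032  1.80182629  0.29857346  0.94857423
 -0.92931768]
-3.14 -1.57 [ 0.41  0.6  -1.3   1.6   0.58  1.39  2.19] [ 0.19  0.87 -1.09  1.67  1.16  1.86  1.99] 0.58 0.18
-3.14 -1.05 [ 0.41  0.6  -1.3   1.6   0.58  1.39  2.19] [ 0.38  0.75 -1.3   2.07  1.36  1.67  1.65] 0.78 0.33
-3.14 0.52 [ 0.41  0.6  -1.3   1.6   0.58  1.39  2.19] [ 1.1   0.17 -0.59  2.36 -1.27  0.6  -1.52] 3.71 0.38
-3.14 1.05 [ 0.41  0.6  -1.3   1.6   0.58  1.39  2.19] [ 0.93  0.42 -0.37  1.99 -0.79  0.98 -2.02] 4.21 0.21
-3.14 1.57 [ 0.41  0.6  -1.3   1.6   0.58  1.39  2.19] [ 0.69  0.65 -0.23  1.59 -0.56  1.37 -2.42] 4.61 0.19
-2.62 -2.09 [-1.38  0.62  1.36  1.66 -0.62  1.38 -2.55] [-0.9   1.06  1.07  1.32 -0.2   1.6  -2.54] 0.48 0.16
-2.62 -1.57 [-1.38  0.62  1.36  1.66 -0.62  1.38 -2.55] [ 0.19  0.87 -1.09  1.67  1.16  1.86  2.51] 5.06 5.05
-2.62 -1.05 [-1.38  0.62  1.36  1.66 -0.62  1.38 -2.55] [ 0.38  0.75 -1.3   2.07  1.36  1.67  2.17] 4.72 0.33
-2.62 0.52 [-1.38  0.62  1.36  1.66 -0.62  1.38 
[... 7722 characters left out ...]
.15  0.96  1.13  1.62 -1.21  1.92 -2.46] 4.13 5.01
2.62 2.09 [ 0.41  0.6  -1.3   1.6   0.58  1.39  1.66] [ 0.94  1.22 -1.31  1.17  0.41  1.75  2.42] 0.75 0.14
3.14 -1.57 [ 0.41  0.6  -1.3   1.6   0.58  1.39  2.19] [ 0.19  0.87 -1.09  1.67  1.16  1.86  1.99] 0.58 0.18
3.14 -1.05 [ 0.41  0.6  -1.3   1.6   0.58  1.39  2.19] [ 0.38  0.75 -1.3   2.07  1.36  1.67  1.65] 0.78 0.33
3.14 0.52 [ 0.41  0.6  -1.3   1.6   0.58  1.39  2.19] [ 1.1   0.17 -0.59  2.36 -1.27  0.6  -1.52] 3.71 0.38
3.14 1.05 [ 0.41  0.6  -1.3   1.6   0.58  1.39  2.19] [ 0.93  0.42 -0.37  1.99 -0.79  0.98 -2.02] 4.21 0.21
3.14 1.57 [ 0.41  0.6  -1.3   1.6   0.58  1.39  2.19] [ 0.69  0.65 -0.23  1.59 -0.56  1.37 -2.42] 4.61 0.19
```

```bash
python3 - <<'E'
from h import *
x=q2R(get_obs()["ee_rot"]).as_matrix();t0=np.arctan2(x[1,0],x[0,0]);q=R2q(down(t0));p=np.array([.5015,-.284,0])
command_gripper(0.0)
movep(p+[0,0,.16],q)
movel(p+[0,0,.122],v=.1)
f0=np.array(get_obs()["contact_force"]);print("f0",f0.round(2))
for z in np.arange(.118,.095,-.002):
    movel(p+[0,0,z],v=.04);o=get_obs();f=np.array(o["contact_force"])-f0
    print(round(o["time_s"],2),round(z,3),np.array(o["position"]).round(4),f.round(1))
    if f[2]>16: break
wait(.3);print(np.array(get_obs()["contact_force"]).round(1))
movel(p+[0,0,.2],v=.15)
o=get_obs();print(o["time_s"],np.array(o["position"]).round(4))
im=get_image("side");save(im,"side2")
E
```

```text
f0 [0.91 0.03 0.26]
3.12 0.118 [ 0.5017 -0.2841  0.1182] [-0.3  0.5  0.7]
3.37 0.116 [ 0.5021 -0.2842  0.1165] [-0.  -0.8  2.2]
3.62 0.114 [ 0.502  -0.2842  0.1143] [ 0.5 -0.4  2.6]
3.87 0.112 [ 0.5021 -0.2842  0.1123] [ 1.3 -1.   3.1]
4.12 0.11 [ 0.502  -0.2842  0.1103] [ 0.8 -0.7  5. ]
4.37 0.108 [ 0.5021 -0.2842  0.1084] [-0.3 -0.8  6.2]
4.62 0.106 [ 0.5021 -0.2843  0.1066] [ 0.3 -0.7  6.2]
4.87 0.104 [ 0.502  -0.2842  0.1051] [-1.1  0.  10.3]
5.12 0.102 [ 0.5021 -0.2843  0.1048] [-5.8  1.3 23.7]
[-4.7  2.3 23.4]
6.2167 [ 0.5003 -0.2836  0.1985]
```

The spring force rose to 6 N, then went hard at z = 0.105, so the plunger reached its stop. Next is the wrist look above the handpiece.

```bash
python3 - <<'E'
from h import *
import pickle
q=R2q(down(.4))
movel([.5,-.284,.28],v=.2)
command_gripper(1.0)
movep([.52,.225,.33],q)
wait(.2)
o=get_obs();im=get_image("wrist");save(im,"w1")
T=np.eye(4);T[:3,:3]=q2R(o["ee_rot"]).as_matrix();T[:3,3]=o["position"];M=T@np.array(im["tool_from_camera"])
im["xyz"]=M[:3,3];im["orientation"]=R2q(R.from_matrix(M[:3,:3]));pickle.dump(im,open("w1.pkl","wb"))
print(o["time_s"],np.array(o["position"]).round(4),M[:3,3].round(3))
E
```

```text
9.6583 [0.5204 0.224  0.3298] [0.486 0.302 0.472]
```

View pics/w1.png

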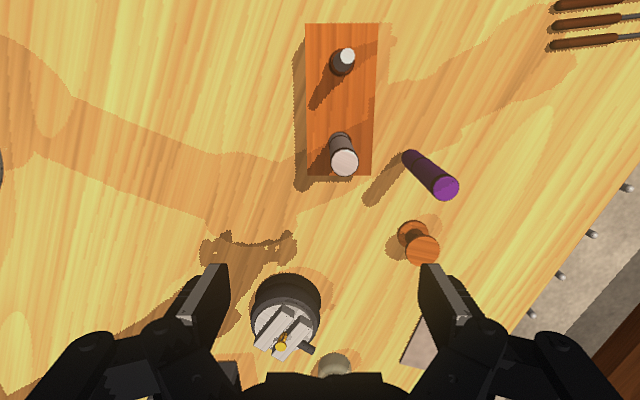

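Wrist view: handpiece tail disc at (344,162), mandrel top at (347,56), purple decoy top at (446,188), spool at (423,250). The ring face is brass at about (281,346), between the jaws.

```bash
python3 - <<'E'
from h import *
import pickle
im=pickle.load(open("w1.pkl","rb"))
g=im["frame"].astype(int)
def blob(m,x,y,w,h):
    n,l,s,c=cv2.connectedComponentsWithStats(m[y:y+h,x:x+w].astype(np.uint8));i=1+s[1:,4].argmax();return s[i,2:],c[i]+[x,y]
br=(g.min(2)>150)&(g.max(2)-g.min(2)<50)
s,c=blob(br,320,140,45,45);print("tail",s,c,onz(im,c,.175).round(4))
s,c=blob(br,335,42,25,25);print("mand",s,c,onz(im,c,.18).round(4))
hsv=cv2.cvtColor(im["frame"],cv2.COLOR_RGB2HSV);ye=(hsv[...,1]>140)&(hsv[...,0]>15)&(hsv[...,0]<35)
s,c=blob(ye,270,335,25,22);print("ring",s,c,onz(im,c,.1075).round(4), onz(im,(281,346),.1075).round(4))
E
```

```text
tail [ 26  26 531] [344.48210923 162.28813559] [0.5302 0.2458 0.175 ]
mand [ 15  16 180] [347.09444444  55.52222222] [0.4955 0.3282 0.18  ]
ring [ 12  16 128] [280.875     343.2578125] [ 0.5628 -0.0314  0.1075] [ 0.5646 -0.0357  0.1075]
```

```bash
python3 - <<'E'
from h import *
q=R2q(down(.4));p=np.array([.5303,.246,0])
movep(p+[0,0,.25],q)
command_gripper(.8)
movel(p+[0,0,.116],v=.12)
o=get_obs();f=np.array(o["contact_force"]);print(o["time_s"],np.array(o["position"]).round(4),f.round(1))
command_gripper(0,80)
o=get_obs();print("op",o["opening"],np.array(o["contact_force"]).round(1))
movel(p+[0,0,.13],v=.05);o=get_obs();print(np.array(o["contact_force"]).round(1))
movel(p+[0,0,.31],v=.12)
wait(.2);o=get_obs();print(o["time_s"],o["opening"],np.array(o["position"]).round(4),np.array(o["contact_force"]).round(1))
s=get_image("scene");d=get_image("side")
save(s,"s3")
a=s["frame"][100:340,260:500];b=d["frame"][60:300,200:440]
cv2.imwrite("pics/lift.png",cv2.cvtColor(cv2.resize(np.hstack([a,b]),(800,400)),cv2.COLOR_RGB2BGR))
E
```

```text
11.7167 [0.5308 0.2464 0.1169] [0.7 0.9 0.6]
op 0.282018526298667 [ 0.6 -0.4  4.9]
[ 0.8  0.1 -1.3]
14.4667 0.2876605942874804 [0.5301 0.2459 0.3095] [-0.1 -0.5 -2. ]
```

View pics/lift.png

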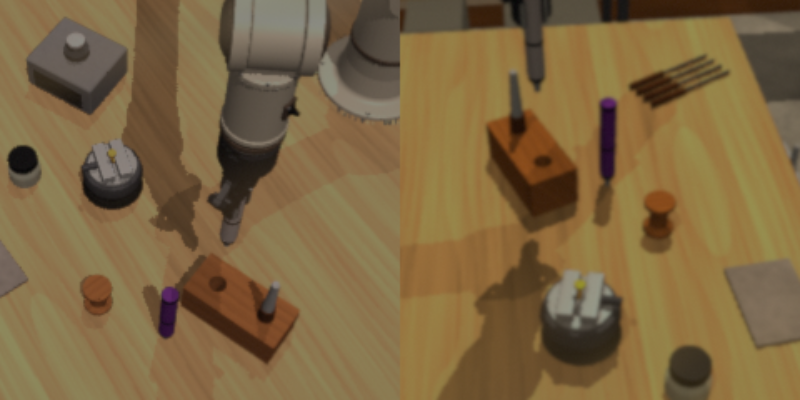

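The lift crop shows the handpiece hanging in the gripper with its bore empty. The mandrel, spool and jar haven't moved. Now tilt and bring it over the ring, then check before the last bit.

```bash
python3 - <<'E'
from h import *
r=tilt(.4,-np.pi/2);d=r.as_matrix()[:,1];ring=np.array([.565,-.036,.1075])
p=ring-d*.106
movep(p+[0,0,.13],R2q(r))
movel(p+[0,0,.038],v=.12)
wait(.3);o=get_obs();print(o["time_s"],o["opening"],np.array(o["position"]).round(4),(p+[0,0,.038]).round(4),np.array(o["contact_force"]).round(1))
s=get_image("scene");dd=get_image("side")
import pickle;pickle.dump((s,dd),open("f.pkl","wb"))
a=s["frame"][150:250,277:377];b=dd["frame"][170:270,260:360]
cv2.imwrite("pics/fin.png",cv2.convertScaleAbs(cv2.cvtColor(cv2.resize(np.hstack([a,b]),(800,400),interpolation=cv2.INTER_CUBIC),cv2.COLOR_RGB2BGR),alpha=1.4))
E
```

```text
16.5917 0.2853224471418315 [0.5652 0.0391 0.2211] [0.565  0.039  0.2205] [-0.2  0.3 -1.2]
```

View pics/fin.png

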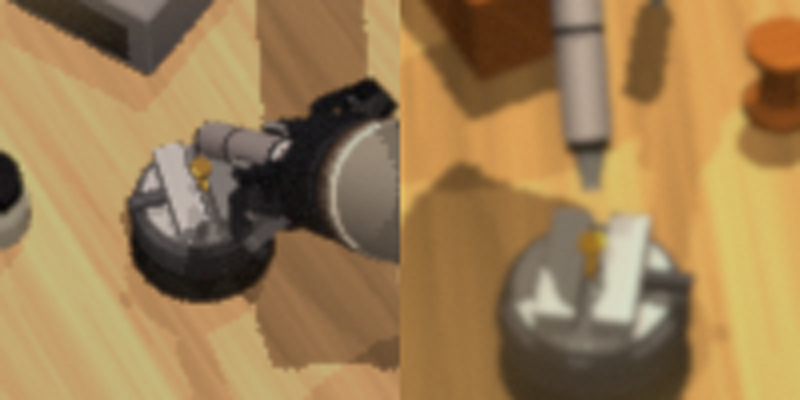

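Side view: the nose tip is at (308,216.7), about 14 px above the ring face at (308,230.5). In the scene view the body's front edge is at about (327,183), and the nose is hidden behind it.

```bash
python3 - <<'E'
from h import *
import pickle
s,d=pickle.load(open("f.pkl","rb"))
def proj(im,P):
    c=q2R(im["orientation"]).inv().apply(np.array(P)-im["xyz"])*[1,-1,-1]
    return cv2.projectPoints(c.reshape(1,1,3),np.zeros(3),np.zeros(3),np.array(im["camera_matrix"],float),np.array(im["dist_coeffs"],float))[0].ravel().round(1)
ring=np.array([.565,-.036,.1075]);u=np.array([0,.7071,.7071])
for n,P in[("ring",ring),("nose",ring+[0,0,.038]),("shoulder",ring+[0,0,.038]+.026*u),("tail",ring+[0,0,.038]+.165*u)]: print(n,"scene",proj(s,P),"side",proj(d,P))
print("side y at x-plane nose z=.1455:",onz(d,(308,216.7),.1455).round(4))
E
```

```text
ring scene [327.1 190.7] side [308.1 228.8]
nose scene [326.9 183. ] side [307.8 216.8]
shoulder scene [330.1 184. ] side [306.9 204.1]
tail scene [349.6 189.5] side [301.8 136. ]
side y at x-plane nose z=.1455: [ 0.5654 -0.0359  0.1455]
```

The prediction and the picture agree to within about a pixel. I'll lower it 7 mm to about 3 cm, check it's steady and hand in.

```bash
python3 - <<'E'
from h import *
p=np.array(get_obs()["position"]);movel(p-[0,0,.0075],v=.03);wait(.6)
o=get_obs();print(o["time_s"],o["opening"],np.array(o["position"]).round(4),np.abs(o["dq"]).max(),np.array(o["contact_force"]).round(1))
d=get_image("side");b=d["frame"][130:400,220:400]
job_done()
cv2.imwrite("pics/end.png",cv2.cvtColor(cv2.resize(b,None,fx=2.2,fy=2.2),cv2.COLOR_RGB2BGR))
E
```

```text
17.675 0.28753432024038217 [0.5651 0.039  0.2134] 0.0018665904210721286 [ 0.2 -0.2 -1.8]
the job is handed in; nothing more can be done
```

View pics/end.png

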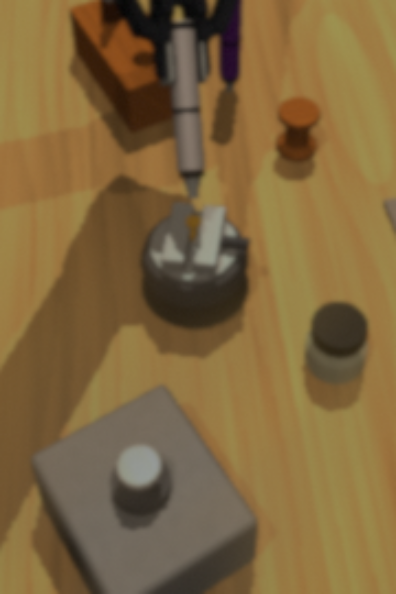

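The job is handed in at 17.7 s on the robot's clock; no verdict is reported, so what follows is from my own checks.

- **Plunger:** I pressed it to the hard stop; the force rose to about 23 N at z = 0.105 m and I held it there 0.3 s. The last picture shows the head up again.
- **Handpiece:** I drew the grey cylinder straight up out of its bore, leaned it to 45° nose down, and brought the nose about 3 cm above the ring face. The side view of the nose 7 mm higher matched the prediction to about a pixel. In the scene view the nose was hidden, so sideways position there rests on the prediction.
- **Holding steady:** at hand-in the joints were practically still (under 0.002 rad/s). The force on the tool was 1.8 N, about the handpiece's weight, with no sign of contact with ring or vise.
- **Left alone:** the spool and jar look unmoved in the last picture. The mandrel was in its bore in the picture taken after the lift and is only partly visible in the last one.

One disagreement: the fixed side camera differed from the scene camera by up to about 1 cm in y. I took the handpiece's position from the wrist view and averaged the two fixed cameras for the plunger. For the ring, a point picked by eye in the wrist view agreed with the fixed cameras within 3 mm. The brass mask there was about 4 mm off, so I didn't use it.

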